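# Line up the dressing-table bottles by height

## Robot

A 6-joint arm with a two-finger parallel gripper is mounted at the origin on the work surface. World frame = base frame: x ahead of the robot, y to its left, z up, the work surface at z = 0. Lengths are in m, angles in rad, forces in N, time in s.
With the tool pointing down it reaches from about 0.35 to 0.775 m from the base axis. Payload 5.5 kg.
Tool frame: the origin (TCP) lies at the very end of the fingers, on their centre line; the grasp point (between the pads) lies 19 mm behind it; z points along the fingers, y is the line along which they close (so a half turn about z gives the same grasp; the last joint's range is limited). The gripper opens to 85 mm and grips with 20 to 120 N. Pads are 22 mm wide; open, the fingers measure 114 mm over their backs; the gripper's body (76 mm by 85 mm) begins 54 mm behind the grasp point. The pads swing forward as they close: fully open they stand 13 mm farther back than shut.
Start: joints at [1.14, 0.313, 0.046, 1.304, 0, 1.431], TCP at [0.165, 0.551, 0.231] pointing down, gripper open.
Joint ranges: [-2.76, 2.76], [-0.86, 1.69], [-1.03, 1.26], [-2.2, 2.34], [-1.47, 1.5], [-3.14, 3.14]. Speed limits (rad/s): [2.57, 2.57, 3.14, 3.14, 3.14, 3.14].

## Interface

Orientations are given as a unit quaternion [w, x, y, z].
In Python, from workcell import env, imaging, ticket gives the robot as it stands. The module is installed in compiled form; this text tells all that it offers.
- The arm moves only by the tool apply_moves, never from a script. Its argument "rows" is a list of rows, each an object with "xyz": the shift along the tool's x, y, z in mm, a list of three; "turn": the turn, a rotation vector about the tool's x, y, z in rad, a list of three; "grip": the opening, from 0 (shut) to 1 (fully open). A call has 1 to 12 rows; each row is the pose to reach, as a shift and turn from the pose commanded when the call began, along the tool's axes at that moment; what a row does not reach only later rows make up. A row lasts 1/12 s, in which the tool goes at most 41.7 mm and 7.16 degrees, less where a joint would pass 70% of its speed; a pose out of reach is approached as far as the arm can. A call with a gripper value outside its range is refused whole. The fingers move at their own pace and stop on an object; "force" is the grip in N (left out, the last holds). Time passes only in rows, so rows that repeat a pose let the fingers close. It gives the time, the measured TCP pose, the force, the opening and the grip force at its end, in the units of the state.
- env.get_state(): the state, without advancing time (a new reading comes with each control period).
- imaging.read_camera(name): name is "side" or "top"; returns a dict with "color" (384x512x3 uint8, blue, green, red), "z_map" (384x512 float32, m along the optical axis (not along the pixel's ray), 0 where there is no reading), "camera_matrix" (3x3 intrinsics, pixels), "view" (4x4, takes a point from world to camera coordinates). Camera axes: x right, y down, z forward; pixel columns grow to the right and rows downward; lengths in m; the calibration is good to about 2 mm. A picture is of the moment at which its call begins.
- ticket.hand_in(): hands the job in; it is judged then, once.
The state is a dict: "clock": time; "joint_pos": joint angles; "qvel": joint speeds; "tau": joint torques, N m; "tcp_pos": TCP position; "orientation": TCP orientation; "wrist_force": force on the tool from outside, world axes, zero at the start; "ft_torque": the same for the moment, N m; "finger_gap": finger opening in m; "grip_force": force on a finger pad.
Only numpy, scipy, OpenCV 4.12 (cv2) and the standard library are available. Lean on these libraries where they do the work, as an engineer would, in place of code of your own. Each camera call takes 0.05 s, during which the arm holds its last target. There are 200 camera calls.

## Task

Line up the frosted glass bottle, the black atomizer, the ribbed vial and the white ceramic pot by height on the four slate discs of the aluminium ledge, one upright in the middle of each disc, with the tallest next to the acrylic organiser and the shortest at the far end by the brush pot. Leave the lipstick standing where it is, and do not knock any of the four over on the way.

Things in the scene. Friction and masses are not known exactly. Their poses are not given: they have to be found in the camera images.
- frosted_bottle: Round frosted-glass bottle with a chrome stopper, loose, standing on the table. The tallest of the four: 120 mm high; smooth straight body 44 mm in diameter up to 92 mm, then a narrow neck and a 26 mm stopper. 0.15 to 0.29 kg. Origin: centre of its underside, z up. 
- atomizer: Matte black square atomizer with a small round cap, loose, standing on the table. Second tallest: 96 mm high; body 36 x 36 mm up to 74 mm, its flat sides square to its x and y axes. 0.11 to 0.21 kg. Origin: centre of its underside, z up. 
- ribbed_vial: Round ribbed-glass vial with an aluminium cap, loose, standing on the table. Third tallest: 70 mm high; ribbed body 35 mm in diameter up to 52 mm, cap 29 mm in diameter. 0.06 to 0.12 kg. Origin: centre of its underside, z up. 
- ceramic_pot: White ceramic cream pot with a lid that is fixed on and a small button on top, loose, standing on the table. The shortest: 44 mm high; body 50 mm in diameter up to 30 mm, lid 48 mm in diameter up to 36 mm, button 12 mm in diameter. 0.09 to 0.17 kg. Origin: centre of its underside, z up. 
- organiser: Round clear acrylic make-up organiser with a chrome ball knob on top, fixed, 110 mm in diameter, 143 mm high. It stands just beyond one end of the row of marks, 141 mm from the centre of the nearest mark and then 229, 318 and 407 mm from the others; at the other end stands a grey pot of brushes, 76 mm in diameter, 180 mm high. Which of the two stands at which end varies. Origin: centre of its underside, z up. 
- lipstick: Closed black and brass lipstick, loose, standing upright on the table among the things to be moved; 19 mm in diameter, 68 mm high, 30 g. It is to be left alone. Origin: centre of its underside, z up. 
- mark_a: One of four identical dark grey slate discs, fixed, 60 mm in diameter and 4 mm thick, in a straight row at 90 mm spacing on a low aluminium ledge 8 mm high, 80 mm wide and 366 mm long. The letters do not tell the position in the row: that varies. The disc's top, on which a thing is to stand, is 12 mm above the table. Origin: centre of the disc's underside, 8 mm above the table; z up, x across the row.
- mark_b: One of four identical dark grey slate discs, fixed, 60 mm in diameter and 4 mm thick, in a straight row at 90 mm spacing on a low aluminium ledge 8 mm high, 80 mm wide and 366 mm long. The letters do not tell the position in the row: that varies. The disc's top, on which a thing is to stand, is 12 mm above the table. Origin: centre of the disc's underside, 8 mm above the table; z up, x across the row.
- mark_c: One of four identical dark grey slate discs, fixed, 60 mm in diameter and 4 mm thick, in a straight row at 90 mm spacing on a low aluminium ledge 8 mm high, 80 mm wide and 366 mm long. The letters do not tell the position in the row: that varies. The disc's top, on which a thing is to stand, is 12 mm above the table. Origin: centre of the disc's underside, 8 mm above the table; z up, x across the row.
- mark_d: One of four identical dark grey slate discs, fixed, 60 mm in diameter and 4 mm thick, in a straight row at 90 mm spacing on a low aluminium ledge 8 mm high, 80 mm wide and 366 mm long. The letters do not tell the position in the row: that varies. The disc's top, on which a thing is to stand, is 12 mm above the table. Origin: centre of the disc's underside, 8 mm above the table; z up, x across the row.
Not all that is in view belongs to the job. What is shaped like the atomizer but blue is not meant. Leave any brown look-alike of the ceramic_pot alone.

How it is judged:
At the end, for the whole second after the job is handed in: From the organiser outwards the discs carry bottle, atomizer, vial and pot, each within 12 mm of its disc's centre, upright within 0.1 rad, underside 9 to 16 mm above the table, released and at rest; the lipstick upright within 0.2 rad and less than 30 mm from its start ((horizontal distance between frosted_bottle and mark_a below 0.012 m or horizontal distance between frosted_bottle and mark_b below 0.012 m or horizontal distance between frosted_bottle and mark_c below 0.012 m or horizontal distance between frosted_bottle and mark_d below 0.012 m) and horizontal distance between frosted_bottle and organiser between 0.111 and 0.171 m and height (world z) of frosted_bottle between 0.009 and 0.016 m and angle between each of frosted_bottle, atomizer, ribbed_vial, ceramic_pot's own z axis and vertical below 0.1 rad and linear speed of each of frosted_bottle, atomizer, ribbed_vial, ceramic_pot below 0.02 m/s and angular speed of each of frosted_bottle, atomizer, ribbed_vial, ceramic_pot below 0.3 rad/s and (horizontal distance between atomizer and mark_a below 0.012 m or horizontal distance between atomizer and mark_b below 0.012 m or horizontal distance between atomizer and mark_c below 0.012 m or horizontal distance between atomizer and mark_d below 0.012 m) and horizontal distance between atomizer and organiser between 0.199 and 0.259 m and height (world z) of atomizer between 0.009 and 0.016 m and (horizontal distance between ribbed_vial and mark_a below 0.012 m or horizontal distance between ribbed_vial and mark_b below 0.012 m or horizontal distance between ribbed_vial and mark_c below 0.012 m or horizontal distance between ribbed_vial and mark_d below 0.012 m) and horizontal distance between ribbed_vial and organiser between 0.288 and 0.348 m and height (world z) of ribbed_vial between 0.009 and 0.016 m and (horizontal distance between ceramic_pot and mark_a below 0.012 m or horizontal distance between ceramic_pot and mark_b below 0.012 m or horizontal distance between ceramic_pot and mark_c below 0.012 m or horizontal distance between ceramic_pot and mark_d below 0.012 m) and horizontal distance between ceramic_pot and organiser between 0.377 and 0.437 m and height (world z) of ceramic_pot between 0.009 and 0.016 m and distance of lipstick from where it was at the start of the episode below 0.03 m and angle between lipstick's own z axis and vertical below 0.2 rad); the robot touches nothing.
It fails at once if one of the four things is knocked over (leans more than 1.2 rad) (angle between any of frosted_bottle, atomizer, ribbed_vial, ceramic_pot's own z axis and vertical above 1.2 rad).
It fails at once if the lipstick is knocked over (leans more than 0.8 rad) (angle between lipstick's own z axis and vertical above 0.8 rad).
It also fails if it takes over 102 s, if anything falls off the work surface, if the arm or the gripper's body presses on something with over 40 N, if the wrist force passes 120 N, or if a joint passes its speed limit or range.

## Working session

There is one attempt and no reset: what is moved stays moved. The work goes in short steps, Python scripts to look and compute and a tool call to move; the robot and the scene stay as the last step left them, time stands still between calls to the robot, and variables do not carry over. Pictures are saved under pics/ and viewed, at most 14 in all, crops included, and the job is handed in when it is done.

Besides the shell and the picture viewer there is one more tool, called in YAML: its name, and indented under it one key for each argument. apply_moves: Moves the arm, as the interface text tells. Its arguments: {"type":"object","properties":{"rows":{"type":"array"},"force":{"type":"number"}},"required":["rows"]}

```bash
mkdir -p pics; python3 - <<'E'
from workcell import env, imaging
import cv2,numpy as np
s=env.get_state();print({k:np.round(v,3).tolist() for k,v in s.items()})
for n in("top","side"):
    d=imaging.read_camera(n);cv2.imwrite(f"pics/{n}0.png",d["color"]);np.savez(f"{n}0.npz",**d)
    print(d["camera_matrix"].round(1).tolist(),d["view"].round(4).tolist())
E
```

```text
{'clock': 0.0, 'joint_pos': [1.14, 0.314, 0.045, 1.304, -0.0, 1.431], 'qvel': [-0.002, -0.0, -0.0, -0.003, -0.001, -0.0], 'tau': [-0.0, -48.063, 29.853, 0.02, -0.0, 0.0], 'tcp_pos': [0.165, 0.55, 0.23], 'orientation': [-0.0, 0.145, 0.989, -0.001], 'wrist_force': [-0.62, 0.577, 0.666], 'ft_torque': [0.024, -0.036, 0.019], 'grip_force': 0.0, 'finger_gap': 0.086}
[[409.9, 0.0, 263.0], [0.0, 409.9, 191.0], [0.0, 0.0, 1.0]] [[0.0176, -0.9994, 0.0295, -0.0217], [-0.9915, -0.0213, -0.1282, 0.5286], [0.1287, -0.027, -0.9913, 0.9863], [0.0, 0.0, 0.0, 1.0]]
[[465.4, 0.0, 244.7], [0.0, 465.4, 184.2], [0.0, 0.0, 1.0]] [[-0.673, -0.7392, 0.0235, 0.3636], [-0.4741, 0.4068, -0.7809, 0.2957], [0.5677, -0.5367, -0.6242, 0.7049], [0.0, 0.0, 0.0, 1.0]]
```

View pics/top0.png

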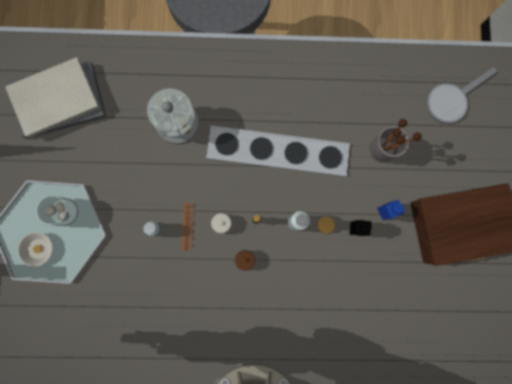

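View pics/side0.png

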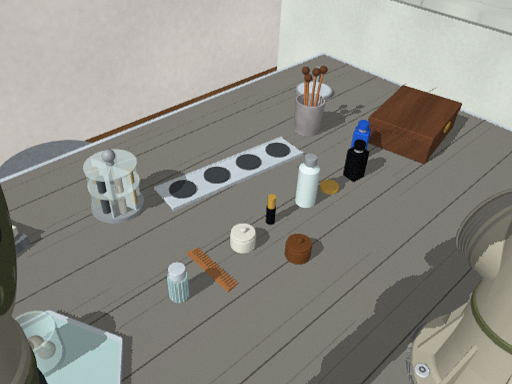

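Top view: discs are at (227,144), (261,149), (296,153) and (330,157). The organiser is at the left (172,115) and the brush pot at the right (393,142). The vial is at (151,228), pot (221,223), lipstick (257,218), bottle (300,221), atomizer (361,228), blue look-alike (391,210) and brown pot (245,260).

```bash
cat > h.py <<'E'
import numpy as np,cv2
def cloud(d):
    K,V,z=d["camera_matrix"],d["view"],d["z_map"]
    v,u=np.mgrid[:z.shape[0],:z.shape[1]]
    P=np.stack([(u-K[0,2])/K[0,0]*z,(v-K[1,2])/K[1,1]*z,z],-1)
    return (P-V[:3,3])@V[:3,:3]
def ray(d,uv,h):
    K,V=d["camera_matrix"],d["view"];R=V[:3,:3]
    c=-R.T@V[:3,3];r=R.T@np.linalg.inv(K)@np.array([*uv,1.])
    return c+r*(h-c[2])/r[2]
def proj(d,p):
    K,V=d["camera_matrix"],d["view"];q=K@(V[:3,:3]@np.asarray(p)+V[:3,3]);return q[:2]/q[2]
E
python3 - <<'E'
from h import *
T=np.load("top0.npz");S=np.load("side0.npz")
g=cv2.cvtColor(T["color"],cv2.COLOR_BGR2GRAY)
for c in[(227,144),(261,149),(296,153),(330,157)]:
    m=np.zeros_like(g);cv2.circle(m,c,14,255,-1);m=((g<60)&(m>0)).astype(np.uint8)
    M=cv2.moments(m,True);uv=(M["m10"]/M["m00"],M["m01"]/M["m00"])
    print("disc",np.round(uv,1),M["m00"],ray(T,uv,.012).round(4))
regs={"T":{"vial":(151,228),"pot":(221,223),"lip":(257,218),"bottle":(300,221),"atom":(361,228),"blue":(391,210),"brown":(245,260),"org":(172,110)},
"S":{"vial":(178,283),"pot":(243,238),"lip":(271,210),"bottle":(308,182),"atom":(356,162),"blue":(361,134),"brown":(298,249)}}
for n,d in(("T",T),("S",S)):
    P=cloud(d)
    for k,(u,v) in regs[n].items():
        r=17 if n=="T" else 32
        Q=P[v-r:v+r,u-r:u+r].reshape(-1,3);z=d["z_map"][v-r:v+r,u-r:u+r].ravel();Q=Q[(z>0)&(Q[:,2]>.012)]
        if len(Q)==0: print(n,k,"none");continue
        zm=np.percentile(Q[:,2],98);t=Q[Q[:,2]>zm-.008]
        mid=lambda q:((q.min(0)+q.max(0))/2)[:2].round(4)
        print(n,k,len(Q),"zmax",zm.round(3),"topcent",t.mean(0)[:2].round(4),mid(t),"ext",np.ptp(t,0)[:2].round(3),"all",mid(Q),np.ptp(Q,0).round(3))
for c in[(178,283),(243,238),(308,182),(356,162)]:pass
E
```

```text
disc [226.3 143.2] 330.0 [0.6541 0.0848 0.012 ]
disc [261. 148.] 299.0 [ 0.6435 -0.0051  0.012 ]
disc [295.5 152.5] 305.0 [ 0.6338 -0.0942  0.012 ]
disc [330. 157.] 301.0 [ 0.6243 -0.1839  0.012 ]
T vial 221 zmax 0.074 topcent [0.4294 0.2566] [0.4296 0.2567] ext [0.026 0.027] all [0.4296 0.2547] [0.034 0.031 0.064]
T pot 325 zmax 0.045 topcent [0.4477 0.0928] [0.4473 0.0925] ext [0.044 0.044] all [0.4465 0.092 ] [0.047 0.047 0.032]
T lip 53 zmax 0.072 topcent [0.4585 0.006 ] [0.4592 0.0062] ext [0.014 0.012] all [0.4578 0.0058] [0.017 0.017 0.06 ]
T bottle 323 zmax 0.122 topcent [ 0.4536 -0.0964] [ 0.4535 -0.0964] ext [0.023 0.023] all [ 0.4528 -0.0956] [0.042 0.042 0.11 ]
T atom 326 zmax 0.098 topcent [ 0.441  -0.2497] [ 0.4416 -0.2502] ext [0.024 0.025] all [ 0.4408 -0.2491] [0.038 0.037 0.087]
T blue 352 zmax 0.098 topcent [ 0.4869 -0.3258] [ 0.4875 -0.3257] ext [0.024 0.024] all [ 0.4867 -0.3258] [0.045 0.045 0.088]
T brown 324 zmax 0.044 topcent [0.3574 0.0328] [0.3577 0.0317] ext [0.046 0.044] all [0.3574 0.0318] [0.046 0.049 0.031]
T org 1129 zmax 0.142 topcent [0.7047 0.2148]
[... 239 characters left out ...]
 [0.4462 0.0557] ext [0.04  0.111] all [0.4488 0.0572] [0.05  0.116 0.04 ]
S lip 780 zmax 0.07 topcent [ 0.4585 -0.0237] [ 0.4586 -0.0351] ext [0.017 0.095] all [0.4135 0.0115] [0.119 0.195 0.065]
S bottle 1066 zmax 0.122 topcent [ 0.4533 -0.0964] [ 0.4546 -0.0985] ext [0.026 0.027] all [ 0.5259 -0.1418] [0.196 0.134 0.111]
S atom 1211 zmax 0.097 topcent [ 0.4402 -0.2493] [ 0.4417 -0.2512] ext [0.023 0.026] all [ 0.4628 -0.2806] [0.082 0.256 0.088]
S blue 1699 zmax 0.098 topcent [ 0.4628 -0.2865] [ 0.4654 -0.29  ] ext [0.071 0.103] all [ 0.4771 -0.3659] [0.111 0.268 0.088]
S brown 640 zmax 0.045 topcent [0.3585 0.0302] [0.3588 0.0299] ext [0.046 0.045] all [0.3982 0.0274] [0.129 0.056 0.035]
```

apply_moves:
  rows:
    - {"xyz": [-338, -206, 90], "turn": [0, 0, 1.279], "grip": 1}
    - {"xyz": [-338, -206, 90], "turn": [0, 0, 1.279], "grip": 1}
    - {"xyz": [-338, -206, 90], "turn": [0, 0, 1.279], "grip": 1}
    - {"xyz": [-338, -206, 90], "turn": [0, 0, 1.279], "grip": 1}
    - {"xyz": [-338, -206, 90], "turn": [0, 0, 1.279], "grip": 1}
    - {"xyz": [-338, -206, 90], "turn": [0, 0, 1.279], "grip": 1}
    - {"xyz": [-338, -206, 90], "turn": [0, 0, 1.279], "grip": 1}
    - {"xyz": [-338, -206, 90], "turn": [0, 0, 1.279], "grip": 1}
    - {"xyz": [-338, -206, 90], "turn": [0, 0, 1.279], "grip": 1}
    - {"xyz": [-338, -206, 90], "turn": [0, 0, 1.279], "grip": 1}
    - {"xyz": [-338, -206, 90], "turn": [0, 0, 1.279], "grip": 1}
    - {"xyz": [-338, -206, 90], "turn": [0, 0, 1.279], "grip": 1}
  force: 40

```text
clock: 1.1
tcp_pos: [0.4302, 0.2548, 0.1403]
orientation: [-0.0, 0.708, 0.706, -0.001]
wrist_force: [-0.2, 0.6, 0.1]
finger_gap: 0.0855
grip_force: 0.0
```

apply_moves:
  rows:
    - {"xyz": [1, -1, 35], "turn": [0, 0, 0], "grip": 1}
    - {"xyz": [1, -1, 70], "turn": [0, 0, 0], "grip": 1}
    - {"xyz": [1, -1, 100], "turn": [0, 0, 0], "grip": 1}
    - {"xyz": [1, -1, 120], "turn": [0, 0, 0], "grip": 1}
    - {"xyz": [1, -1, 127], "turn": [0, 0, 0], "grip": 1}
    - {"xyz": [1, -1, 127], "turn": [0, 0, 0], "grip": 0.3}
    - {"xyz": [1, -1, 127], "turn": [0, 0, 0], "grip": 0.3}
    - {"xyz": [1, -1, 127], "turn": [0, 0, 0], "grip": 0.3}
    - {"xyz": [1, -1, 127], "turn": [0, 0, 0], "grip": 0.3}
    - {"xyz": [1, -1, 127], "turn": [0, 0, 0], "grip": 0.3}
    - {"xyz": [1, -1, 127], "turn": [0, 0, 0], "grip": 0.3}
    - {"xyz": [1, -1, 127], "turn": [0, 0, 0], "grip": 0.3}
  force: 40

```text
clock: 2.1
tcp_pos: [0.4301, 0.2583, 0.0161]
orientation: [0.001, 0.707, 0.707, 0.002]
wrist_force: [-0.9, -0.2, 5.9]
finger_gap: 0.0323
grip_force: 39.4
```

apply_moves:
  rows:
    - {"xyz": [0, 0, -15], "turn": [0, 0, 0], "grip": 0}
    - {"xyz": [0, 0, -40], "turn": [0, 0, 0], "grip": 0}
    - {"xyz": [0, 0, -60], "turn": [0, 0, 0], "grip": 0}
    - {"xyz": [0, 0, -60], "turn": [0, 0, 0], "grip": 0}
    - {"xyz": [0, 0, -60], "turn": [0, 0, 0], "grip": 0}

```text
clock: 2.52
tcp_pos: [0.43, 0.2582, 0.0759]
orientation: [0.001, 0.707, 0.707, 0.002]
wrist_force: [0.1, -0.0, -0.8]
finger_gap: 0.0323
grip_force: 39.9
```

```bash
python3 - <<'E'
from workcell import env, imaging
import cv2,numpy as np
s=env.get_state();print({k:np.round(s[k],4).tolist() for k in("tcp_pos","orientation","finger_gap","grip_force","wrist_force","joint_pos")})
d=imaging.read_camera("side");np.savez("side1.npz",**d)
cv2.imwrite("pics/s1.png",cv2.resize(d["color"][130:360,60:300],None,fx=2.5,fy=2.5))
E
```

```text
{'tcp_pos': [0.43, 0.2582, 0.0759], 'orientation': [0.0007, 0.7067, 0.7075, 0.0018], 'finger_gap': 0.0323, 'grip_force': 39.9314, 'wrist_force': [0.1346, -0.0271, -0.7509], 'joint_pos': [0.3805, 0.275, -0.4089, 0.883, 0.0001, 1.9502]}
```

View pics/s1.png

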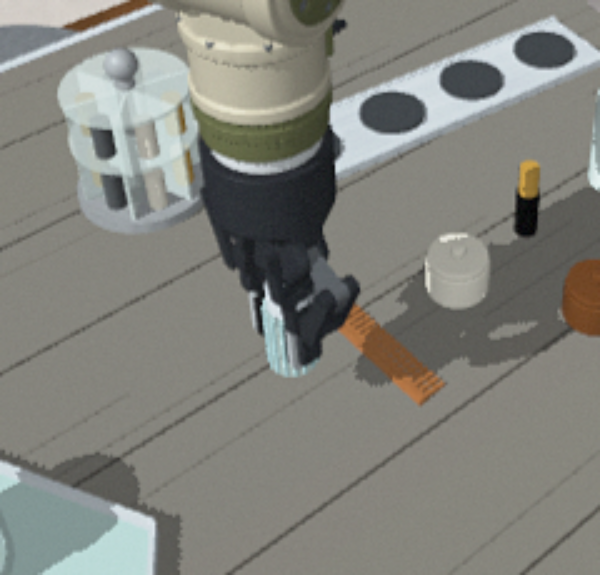

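The vial is held upright at crop (290,330), and nothing else has moved. I'll carry it to disc 3.

apply_moves:
  rows:
    - {"xyz": [-15, 9, -15], "turn": [0, 0, 0], "grip": 0}
    - {"xyz": [-45, 26, -20], "turn": [0, 0, 0], "grip": 0}
    - {"xyz": [-80, 47, -20], "turn": [0, 0, 0], "grip": 0}
    - {"xyz": [-115, 67, -20], "turn": [0, 0, 0], "grip": 0}
    - {"xyz": [-150, 87, -20], "turn": [0, 0, 0], "grip": 0}
    - {"xyz": [-185, 108, -20], "turn": [0, 0, 0], "grip": 0}
    - {"xyz": [-220, 128, -20], "turn": [0, 0, 0], "grip": 0}
    - {"xyz": [-255, 149, -20], "turn": [0, 0, 0], "grip": 0}
    - {"xyz": [-290, 169, -15], "turn": [0, 0, 0], "grip": 0}
    - {"xyz": [-320, 187, -5], "turn": [0, 0, 0], "grip": 0}
    - {"xyz": [-340, 198, 10], "turn": [0, 0, 0], "grip": 0}
    - {"xyz": [-350, 204, 20], "turn": [0, 0, 0], "grip": 0}

```text
clock: 3.57
tcp_pos: [0.6332, -0.0954, 0.0514]
orientation: [-0.001, 0.708, 0.706, -0.001]
wrist_force: [-1.0, -0.1, -0.6]
finger_gap: 0.0321
grip_force: 40.0
```

apply_moves:
  rows:
    - {"xyz": [0, 0, 0], "turn": [0, 0, 0], "grip": 0}
    - {"xyz": [0, 0, 0], "turn": [0, 0, 0], "grip": 0}

```text
clock: 3.73
tcp_pos: [0.6311, -0.0917, 0.052]
orientation: [-0.002, 0.707, 0.707, -0.001]
wrist_force: [-0.2, 0.3, -0.8]
finger_gap: 0.0322
grip_force: 40.0
```

```bash
python3 - <<'E'
from workcell import env, imaging
import cv2,numpy as np
s=env.get_state();print({k:np.round(s[k],4).tolist() for k in("tcp_pos","orientation","finger_gap","wrist_force")})
d=imaging.read_camera("side");np.savez("side2.npz",**d)
cv2.imwrite("pics/s2.png",cv2.resize(d["color"][40:240,130:400],None,fx=2.9,fy=2.9))
E
```

```text
{'tcp_pos': [0.6311, -0.0917, 0.052], 'orientation': [-0.0023, 0.707, 0.7072, -0.001], 'finger_gap': 0.0322, 'wrist_force': [-0.1752, 0.317, -0.7688]}
```

View pics/s2.png

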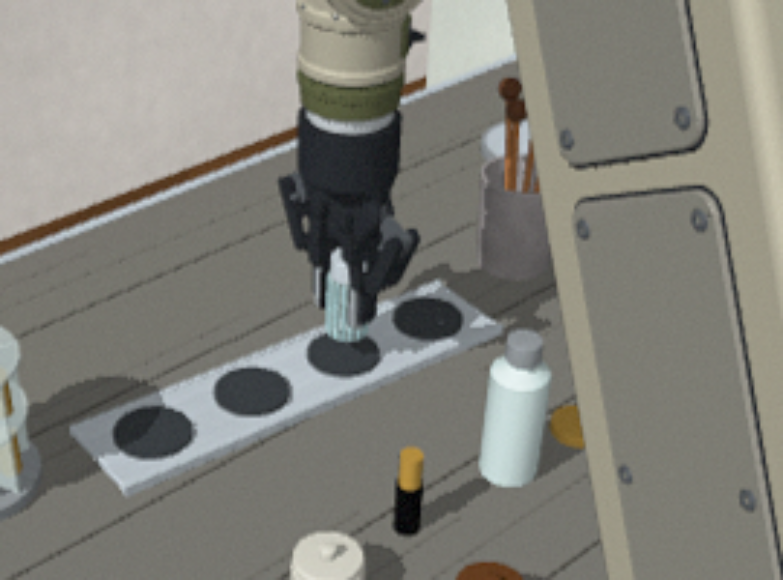

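The vial hangs over disc 3, at crop (345,340) with the disc at (345,353). Lowering and releasing.

apply_moves:
  rows:
    - {"xyz": [0, 3, 10], "turn": [0, 0, 0], "grip": 0}
    - {"xyz": [0, 3, 18], "turn": [0, 0, 0], "grip": 0}
    - {"xyz": [0, 3, 21], "turn": [0, 0, 0], "grip": 0}
    - {"xyz": [0, 3, 23], "turn": [0, 0, 0], "grip": 0}
    - {"xyz": [0, 3, 23], "turn": [0, 0, 0], "grip": 0}
    - {"xyz": [0, 3, 23], "turn": [0, 0, 0], "grip": 0}

```text
clock: 4.28
tcp_pos: [0.6359, -0.0918, 0.0314]
orientation: [-0.0, 0.707, 0.708, 0.0]
wrist_force: [-0.9, -0.5, -0.3]
finger_gap: 0.032
grip_force: 40.0
```

apply_moves:
  rows:
    - {"xyz": [0, -1, 2], "turn": [0, 0, 0], "grip": 0}
    - {"xyz": [0, -1, 2], "turn": [0, 0, 0], "grip": 0}
    - {"xyz": [0, -1, 2], "turn": [0, 0, 0], "grip": 0}

```text
clock: 4.53
tcp_pos: [0.635, -0.0922, 0.0295]
orientation: [0.0, 0.707, 0.707, 0.0]
wrist_force: [-0.1, -0.8, -1.6]
finger_gap: 0.0325
grip_force: 40.0
```

apply_moves:
  rows:
    - {"xyz": [0, 0, 1.5], "turn": [0, 0, 0], "grip": 0}
    - {"xyz": [0, 0, 1.5], "turn": [0, 0, 0], "grip": 0}
    - {"xyz": [0, 0, 1.5], "turn": [0, 0, 0], "grip": 0.5}
    - {"xyz": [0, 0, 1.5], "turn": [0, 0, 0], "grip": 0.7}
    - {"xyz": [0, 0, 1.5], "turn": [0, 0, 0], "grip": 1}
    - {"xyz": [0, 0, 1.5], "turn": [0, 0, 0], "grip": 1}
    - {"xyz": [0, 0, 1.5], "turn": [0, 0, 0], "grip": 1}
    - {"xyz": [0, 0, -20], "turn": [0, 0, 0], "grip": 1}
    - {"xyz": [0, 0, -60], "turn": [0, 0, 0], "grip": 1}
    - {"xyz": [0, 0, -100], "turn": [0, 0, 0], "grip": 1}
    - {"xyz": [0, 0, -125], "turn": [0, 0, 0], "grip": 1}
    - {"xyz": [0, 0, -130], "turn": [0, 0, 0], "grip": 1}

```text
clock: 5.53
tcp_pos: [0.638, -0.0929, 0.1657]
orientation: [0.004, 0.707, 0.707, 0.002]
wrist_force: [0.2, 0.8, 0.2]
finger_gap: 0.0855
grip_force: 0.0
```

apply_moves:
  rows:
    - {"xyz": [-3, -40, 0], "turn": [0, 0, 0], "grip": 1}
    - {"xyz": [-3, -80, 0], "turn": [0, 0, 0], "grip": 1}
    - {"xyz": [-3, -120, 0], "turn": [0, 0, 0], "grip": 1}
    - {"xyz": [-3, -160, 0], "turn": [0, 0, 0], "grip": 1}
    - {"xyz": [-3, -180, 0], "turn": [0, 0, 0], "grip": 1}
    - {"xyz": [-3, -185, 0], "turn": [0, 0, 0], "grip": 1}
    - {"xyz": [-3, -185, 0], "turn": [0, 0, 0], "grip": 1}
    - {"xyz": [-3, -185, 0], "turn": [0, 0, 0], "grip": 1}

```text
clock: 6.2
tcp_pos: [0.4512, -0.0957, 0.1596]
orientation: [0.001, 0.707, 0.707, 0.001]
wrist_force: [0.4, 0.5, -0.1]
finger_gap: 0.0854
grip_force: 0.0
```

```bash
cat >> h.py <<'E'
def topof(d,p,h,r=.03):
    "centre of the surface within 8 mm of height h, within r of p"
    P=cloud(d);m=(d["z_map"]>0)&(np.abs(P[...,2]-h-.002)<.008)&(np.hypot(P[...,0]-p[0],P[...,1]-p[1])<r)
    Q=P[m];return (len(Q),)+((Q.mean(0).round(4).tolist(),((Q.min(0)+Q.max(0))/2).round(4).tolist()) if len(Q) else ())
E
python3 - <<'E'
from h import *
from workcell import env,imaging
d=imaging.read_camera("top");e=imaging.read_camera("side")
for n,x in(("T",d),("S",e)):
    print(n,topof(x,(.6338,-.0942),.082),"lip",topof(x,(.459,.006),.068,.02))
s=env.get_state();print(s["tcp_pos"].round(4) if hasattr(s["tcp_pos"],"round") else s["tcp_pos"])
E
```

```text
T (111, [0.633, -0.0931, 0.0819], [0.633, -0.0939, 0.0815]) lip (34, [0.4585, 0.006, 0.0682], [0.4592, 0.0061, 0.0689])
S (96, [0.6328, -0.0934, 0.0821], [0.635, -0.095, 0.0812]) lip (55, [0.4584, 0.0048, 0.0673], [0.4601, 0.0039, 0.0665])
[ 0.4517 -0.0957  0.1594]
```

The vial is placed within about 1 mm. Now the bottle.

apply_moves:
  rows:
    - {"xyz": [0, 1, 30], "turn": [0, 0, 0], "grip": 1}
    - {"xyz": [0, 1, 60], "turn": [0, 0, 0], "grip": 1}
    - {"xyz": [0, 1, 85], "turn": [0, 0, 0], "grip": 1}
    - {"xyz": [0, 1, 98], "turn": [0, 0, 0], "grip": 1}
    - {"xyz": [0, 1, 103], "turn": [0, 0, 0], "grip": 1}
    - {"xyz": [0, 1, 103], "turn": [0, 0, 0], "grip": 1}
    - {"xyz": [0, 1, 103], "turn": [0, 0, 0], "grip": 0.3}
    - {"xyz": [0, 1, 103], "turn": [0, 0, 0], "grip": 0.3}
    - {"xyz": [0, 1, 103], "turn": [0, 0, 0], "grip": 0.3}
    - {"xyz": [0, 1, 103], "turn": [0, 0, 0], "grip": 0.3}
    - {"xyz": [0, 1, 103], "turn": [0, 0, 0], "grip": 0.3}
    - {"xyz": [0, 1, 103], "turn": [0, 0, 0], "grip": 0.3}
  force: 60

```text
clock: 7.3
tcp_pos: [0.4526, -0.0959, 0.0577]
orientation: [0.002, 0.707, 0.707, 0.001]
wrist_force: [1.2, -0.0, 6.1]
finger_gap: 0.0424
grip_force: 60.4
```

apply_moves:
  rows:
    - {"xyz": [0, 0, -15], "turn": [0, 0, 0], "grip": 0}
    - {"xyz": [0, 0, -40], "turn": [0, 0, 0], "grip": 0}
    - {"xyz": [10, 11, -50], "turn": [0, 0, 0], "grip": 0}
    - {"xyz": [35, 39, -50], "turn": [0, 0, 0], "grip": 0}
    - {"xyz": [60, 67, -50], "turn": [0, 0, 0], "grip": 0}
    - {"xyz": [85, 95, -50], "turn": [0, 0, 0], "grip": 0}
    - {"xyz": [110, 123, -50], "turn": [0, 0, 0], "grip": 0}
    - {"xyz": [135, 151, -50], "turn": [0, 0, 0], "grip": 0}
    - {"xyz": [158, 176, -50], "turn": [0, 0, 0], "grip": 0}
    - {"xyz": [173, 193, -45], "turn": [0, 0, 0], "grip": 0}
    - {"xyz": [181, 202, -38], "turn": [0, 0, 0], "grip": 0}
    - {"xyz": [181, 202, -33], "turn": [0, 0, 0], "grip": 0}

```text
clock: 8.3
tcp_pos: [0.6537, 0.0876, 0.0878]
orientation: [-0.0, 0.706, 0.708, -0.0]
wrist_force: [0.5, -0.6, -2.6]
finger_gap: 0.0426
grip_force: 61.4
```

apply_moves:
  rows:
    - {"xyz": [0, 0, 5], "turn": [0, 0, 0], "grip": 0}
    - {"xyz": [0, 0, 10], "turn": [0, 0, 0], "grip": 0}
    - {"xyz": [0, 0, 10], "turn": [0, 0, 0], "grip": 0}
    - {"xyz": [0, 0, 10], "turn": [0, 0, 0], "grip": 0}

```text
clock: 8.63
tcp_pos: [0.6516, 0.0848, 0.079]
orientation: [-0.001, 0.707, 0.707, -0.001]
wrist_force: [0.8, -0.4, -1.2]
finger_gap: 0.0427
grip_force: 61.4
```

```bash
python3 - <<'E'
from workcell import env, imaging
import cv2,numpy as np
s=env.get_state();print({k:np.round(s[k],4).tolist() for k in("tcp_pos","orientation","finger_gap","wrist_force")})
d=imaging.read_camera("side")
cv2.imwrite("pics/s3.png",cv2.resize(d["color"][40:240,100:370],None,fx=2.9,fy=2.9))
E
```

```text
{'tcp_pos': [0.6516, 0.0848, 0.079], 'orientation': [-0.0005, 0.7072, 0.707, -0.0006], 'finger_gap': 0.0427, 'wrist_force': [0.8411, -0.4279, -1.1887]}
```

View pics/s3.png

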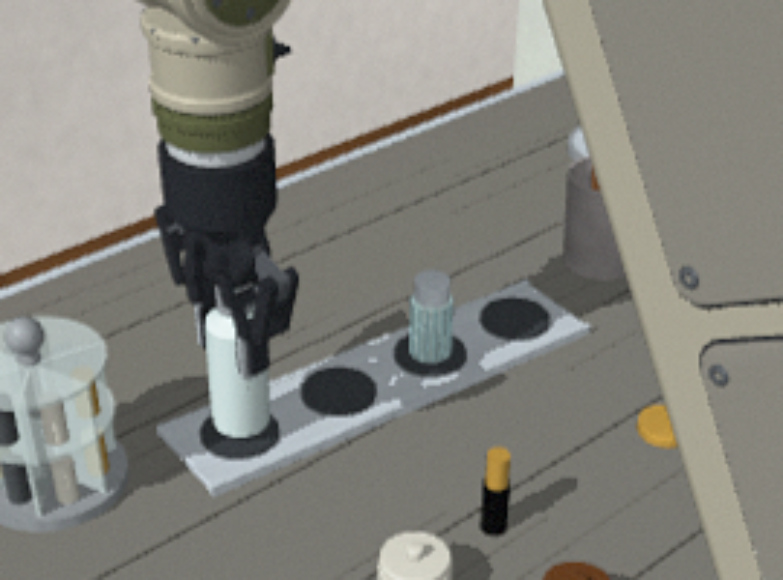

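The bottle hangs upright over disc 1, its base at crop (240,430). The vial stands centred on disc 3 at (430,350). Lowering.

apply_moves:
  rows:
    - {"xyz": [0, 2, 4], "turn": [0, 0, 0], "grip": 0}
    - {"xyz": [0, 2, 7], "turn": [0, 0, 0], "grip": 0}
    - {"xyz": [0, 2, 8], "turn": [0, 0, 0], "grip": 0}
    - {"xyz": [0, 2, 8], "turn": [0, 0, 0], "grip": 0}
    - {"xyz": [0, 2, 8], "turn": [0, 0, 0], "grip": 0}

```text
clock: 9.1
tcp_pos: [0.6547, 0.0858, 0.0712]
orientation: [-0.0, 0.707, 0.707, -0.0]
wrist_force: [0.9, 0.5, -2.0]
finger_gap: 0.0426
grip_force: 61.4
```

apply_moves:
  rows:
    - {"xyz": [0, 0, 1.5], "turn": [0, 0, 0], "grip": 0}
    - {"xyz": [0, 0, 1.5], "turn": [0, 0, 0], "grip": 0}
    - {"xyz": [0, 0, 1.5], "turn": [0, 0, 0], "grip": 0.6}
    - {"xyz": [0, 0, 1.5], "turn": [0, 0, 0], "grip": 0.8}
    - {"xyz": [0, 0, 1.5], "turn": [0, 0, 0], "grip": 1}
    - {"xyz": [0, 0, 1.5], "turn": [0, 0, 0], "grip": 1}
    - {"xyz": [0, 0, 1.5], "turn": [0, 0, 0], "grip": 1}
    - {"xyz": [0, 0, -15], "turn": [0, 0, 0], "grip": 1}
    - {"xyz": [0, 0, -50], "turn": [0, 0, 0], "grip": 1}
    - {"xyz": [0, 0, -85], "turn": [0, 0, 0], "grip": 1}
    - {"xyz": [0, 0, -110], "turn": [0, 0, 0], "grip": 1}
    - {"xyz": [0, 0, -115], "turn": [0, 0, 0], "grip": 1}

```text
clock: 10.1
tcp_pos: [0.6574, 0.0859, 0.1925]
orientation: [0.003, 0.707, 0.707, 0.003]
wrist_force: [0.6, -0.3, 1.2]
finger_gap: 0.0854
grip_force: 0.0
```

apply_moves:
  rows:
    - {"xyz": [-40, -25, 0], "turn": [0, 0, 0], "grip": 1}
    - {"xyz": [-335, -213, 0], "turn": [0, 0, 0], "grip": 1}
    - {"xyz": [-335, -213, 0], "turn": [0, 0, 0], "grip": 1}
    - {"xyz": [-335, -213, 0], "turn": [0, 0, 0], "grip": 1}
    - {"xyz": [-335, -213, 0], "turn": [0, 0, 0], "grip": 1}
    - {"xyz": [-335, -213, 0], "turn": [0, 0, 0], "grip": 1}
    - {"xyz": [-335, -213, 0], "turn": [0, 0, 0], "grip": 1}
    - {"xyz": [-335, -213, 0], "turn": [0, 0, 0], "grip": 1}
    - {"xyz": [-335, -213, 0], "turn": [0, 0, 0], "grip": 1}
    - {"xyz": [-335, -213, 0], "turn": [0, 0, 0], "grip": 1}
    - {"xyz": [-335, -213, 0], "turn": [0, 0, 0], "grip": 1}
    - {"xyz": [-335, -213, 0], "turn": [0, 0, 0], "grip": 1}

```text
clock: 11.1
tcp_pos: [0.4412, -0.2503, 0.1859]
orientation: [-0.0, 0.708, 0.706, 0.0]
wrist_force: [-0.8, 0.3, -0.3]
finger_gap: 0.0854
grip_force: 0.0
```

```bash
python3 - <<'E'
from h import *
from workcell import env,imaging
d=imaging.read_camera("top");e=imaging.read_camera("side")
for n,x in(("T",d),("S",e)):
    print(n,"bottle",topof(x,(.654,.085),.132),"vial",topof(x,(.6338,-.0942),.082))
print(np.round(env.get_state()["tcp_pos"],4))
T=np.load("top0.npz");P=cloud(T);m=(abs(P[...,2]-.074)<.012)&(np.hypot(P[...,0]-.441,P[...,1]+.249)<.03)
print("atom rect",cv2.minAreaRect((P[m][:,:2]*1000).astype(np.float32)))
E
```

```text
T bottle (101, [0.6551, 0.0846, 0.1318], [0.6558, 0.0851, 0.1316]) vial (109, [0.633, -0.093, 0.082], [0.6335, -0.0939, 0.0824])
S bottle (103, [0.6551, 0.0843, 0.1316], [0.658, 0.0826, 0.1307]) vial (95, [0.6324, -0.0932, 0.0822], [0.6333, -0.0948, 0.0817])
[ 0.4422 -0.2489  0.186 ]
atom rect ((441.3398132324219, -249.64669799804688), (36.1375846862793, 35.79132843017578), 88.49887084960938)
```

The bottle is within 1 mm, and the atomizer is square to within 1.5°. Descending on it to TCP z ≈ 0.034.

apply_moves:
  rows:
    - {"xyz": [0, -1, 40], "turn": [0, 0, 0], "grip": 1}
    - {"xyz": [0, -1, 80], "turn": [0, 0, 0], "grip": 1}
    - {"xyz": [0, -1, 115], "turn": [0, 0, 0], "grip": 1}
    - {"xyz": [0, -1, 140], "turn": [0, 0, 0], "grip": 1}
    - {"xyz": [0, -1, 152], "turn": [0, 0, 0], "grip": 1}
    - {"xyz": [0, -1, 152], "turn": [0, 0, 0], "grip": 1}
    - {"xyz": [0, -1, 152], "turn": [0, 0, 0], "grip": 0.25}
    - {"xyz": [0, -1, 152], "turn": [0, 0, 0], "grip": 0.25}
    - {"xyz": [0, -1, 152], "turn": [0, 0, 0], "grip": 0.25}
    - {"xyz": [0, -1, 152], "turn": [0, 0, 0], "grip": 0.25}
    - {"xyz": [0, -1, 152], "turn": [0, 0, 0], "grip": 0.25}
    - {"xyz": [0, -1, 152], "turn": [0, 0, 0], "grip": 0.25}
  force: 50

```text
clock: 12.2
tcp_pos: [0.4422, -0.2499, 0.0359]
orientation: [0.001, 0.707, 0.707, 0.0]
wrist_force: [0.7, 1.4, 6.0]
finger_gap: 0.0367
grip_force: 47.6
```

apply_moves:
  rows:
    - {"xyz": [0, 0, -15], "turn": [0, 0, 0], "grip": 0}
    - {"xyz": [0, 0, -45], "turn": [0, 0, 0], "grip": 0}
    - {"xyz": [0, 0, -80], "turn": [0, 0, 0], "grip": 0}
    - {"xyz": [0, 0, -105], "turn": [0, 0, 0], "grip": 0}
    - {"xyz": [10, 8, -110], "turn": [0, 0, 0], "grip": 0}
    - {"xyz": [32, 26, -110], "turn": [0, 0, 0], "grip": 0}
    - {"xyz": [60, 49, -110], "turn": [0, 0, 0], "grip": 0}
    - {"xyz": [88, 72, -110], "turn": [0, 0, 0], "grip": 0}
    - {"xyz": [116, 95, -110], "turn": [0, 0, 0], "grip": 0}
    - {"xyz": [144, 118, -110], "turn": [0, 0, 0], "grip": 0}
    - {"xyz": [172, 141, -110], "turn": [0, 0, 0], "grip": 0}
    - {"xyz": [200, 164, -110], "turn": [0, 0, 0], "grip": 0}

```text
clock: 13.2
tcp_pos: [0.6058, -0.0477, 0.1447]
orientation: [0.0, 0.707, 0.707, 0.0]
wrist_force: [0.5, -0.6, -1.6]
finger_gap: 0.0366
grip_force: 48.3
```

apply_moves:
  rows:
    - {"xyz": [25, 20, 0], "turn": [0, 0, 0], "grip": 0}
    - {"xyz": [40, 33, 0], "turn": [0, 0, 0], "grip": 0}
    - {"xyz": [45, 37, 0], "turn": [0, 0, 0], "grip": 0}
    - {"xyz": [45, 37, 20], "turn": [0, 0, 0], "grip": 0}
    - {"xyz": [45, 37, 45], "turn": [0, 0, 0], "grip": 0}
    - {"xyz": [45, 37, 70], "turn": [0, 0, 0], "grip": 0}
    - {"xyz": [45, 37, 82], "turn": [0, 0, 0], "grip": 0}
    - {"xyz": [45, 37, 86], "turn": [0, 0, 0], "grip": 0}
    - {"xyz": [45, 37, 86], "turn": [0, 0, 0], "grip": 0}
    - {"xyz": [45, 37, 86], "turn": [0, 0, 0], "grip": 0}

```text
clock: 14.03
tcp_pos: [0.6422, -0.0047, 0.0592]
orientation: [0.0, 0.707, 0.707, 0.0]
wrist_force: [0.6, 0.4, -0.1]
finger_gap: 0.0365
grip_force: 48.3
```

```bash
python3 - <<'E'
from workcell import env, imaging
import cv2,numpy as np
s=env.get_state();print({k:np.round(s[k],4).tolist() for k in("tcp_pos","orientation","finger_gap","wrist_force")})
d=imaging.read_camera("side")
cv2.imwrite("pics/s4.png",cv2.resize(d["color"][40:240,100:370],None,fx=2.9,fy=2.9))
E
```

```text
{'tcp_pos': [0.6422, -0.0047, 0.0592], 'orientation': [0.0004, 0.707, 0.7072, 0.0003], 'finger_gap': 0.0365, 'wrist_force': [0.6315, 0.3691, -0.0732]}
```

View pics/s4.png

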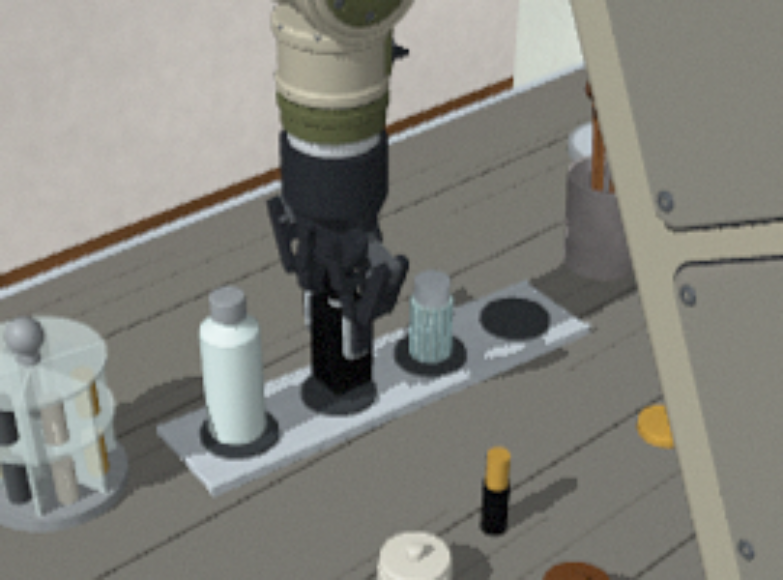

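The atomizer hangs over disc 2, its base at crop (345,390). The bottle and vial are standing. Lowering.

apply_moves:
  rows:
    - {"xyz": [0, 1, 5], "turn": [0, 0, 0], "grip": 0}
    - {"xyz": [0, 1, 8], "turn": [0, 0, 0], "grip": 0}
    - {"xyz": [0, 1, 9], "turn": [0, 0, 0], "grip": 0}
    - {"xyz": [0, 1, 9], "turn": [0, 0, 0], "grip": 0}
    - {"xyz": [0, 1, 9], "turn": [0, 0, 0], "grip": 0}

```text
clock: 14.5
tcp_pos: [0.6428, -0.0041, 0.0493]
orientation: [-0.0, 0.707, 0.707, -0.0]
wrist_force: [0.3, 0.3, -0.8]
finger_gap: 0.0368
grip_force: 48.3
```

Next stop after this is the pot at (0.447, 0.0925).

apply_moves:
  rows:
    - {"xyz": [0, 0, 1.5], "turn": [0, 0, 0], "grip": 0}
    - {"xyz": [0, 0, 1.5], "turn": [0, 0, 0], "grip": 0}
    - {"xyz": [0, 0, 1.5], "turn": [0, 0, 0], "grip": 0.5}
    - {"xyz": [0, 0, 1.5], "turn": [0, 0, 0], "grip": 0.7}
    - {"xyz": [0, 0, 1.5], "turn": [0, 0, 0], "grip": 1}
    - {"xyz": [0, 0, 1.5], "turn": [0, 0, 0], "grip": 1}
    - {"xyz": [0, 0, 1.5], "turn": [0, 0, 0], "grip": 1}
    - {"xyz": [0, 0, -15], "turn": [0, 0, 0], "grip": 1}
    - {"xyz": [0, 0, -50], "turn": [0, 0, 0], "grip": 1}
    - {"xyz": [0, 0, -85], "turn": [0, 0, 0], "grip": 1}
    - {"xyz": [0, 0, -110], "turn": [0, 0, 0], "grip": 1}
    - {"xyz": [0, 0, -115], "turn": [0, 0, 0], "grip": 1}

```text
clock: 15.5
tcp_pos: [0.6457, -0.0045, 0.1702]
orientation: [0.003, 0.707, 0.707, 0.003]
wrist_force: [1.2, -0.6, 0.2]
finger_gap: 0.0853
grip_force: 0.0
```

apply_moves:
  rows:
    - {"xyz": [97, -195, 0], "turn": [0, 0, 0], "grip": 1}
    - {"xyz": [97, -195, 0], "turn": [0, 0, 0], "grip": 1}
    - {"xyz": [97, -195, 0], "turn": [0, 0, 0], "grip": 1}
    - {"xyz": [97, -195, 0], "turn": [0, 0, 0], "grip": 1}
    - {"xyz": [97, -195, 0], "turn": [0, 0, 0], "grip": 1}
    - {"xyz": [97, -195, 0], "turn": [0, 0, 0], "grip": 1}
    - {"xyz": [97, -195, 30], "turn": [0, 0, 0], "grip": 1}
    - {"xyz": [97, -195, 65], "turn": [0, 0, 0], "grip": 1}
    - {"xyz": [97, -195, 80], "turn": [0, 0, 0], "grip": 1}
    - {"xyz": [97, -195, 80], "turn": [0, 0, 0], "grip": 1}
    - {"xyz": [97, -195, 80], "turn": [0, 0, 0], "grip": 1}

```text
clock: 16.42
tcp_pos: [0.447, 0.0926, 0.0836]
orientation: [-0.001, 0.707, 0.707, -0.001]
wrist_force: [-0.1, 0.8, 0.4]
finger_gap: 0.0852
grip_force: 0.0
```

```bash
python3 - <<'E'
from h import *
from workcell import env,imaging
d=imaging.read_camera("top");e=imaging.read_camera("side")
for n,x in(("T",d),("S",e)):
    print(n,"atom",topof(x,(.6437,-.005),.108),"vial",topof(x,(.6338,-.0942),.082),"bottle",topof(x,(.654,.085),.132))
print(np.round(env.get_state()["tcp_pos"],4))
E
```

```text
T atom (93, [0.6403, -0.0044, 0.1082], [0.6404, -0.005, 0.1076]) vial (111, [0.6329, -0.0931, 0.0819], [0.6328, -0.0938, 0.0811]) bottle (98, [0.6555, 0.0846, 0.1317], [0.6556, 0.0852, 0.1312])
S atom (76, [0.6406, -0.0038, 0.108], [0.6406, -0.006, 0.1069]) vial (0,) bottle (105, [0.6552, 0.0843, 0.1315], [0.6583, 0.0831, 0.1304])
[0.4489 0.0926 0.0853]
```

apply_moves:
  rows:
    - {"xyz": [0, -1, 25], "turn": [0, 0, 0], "grip": 1}
    - {"xyz": [0, -1, 50], "turn": [0, 0, 0], "grip": 1}
    - {"xyz": [0, -1, 68], "turn": [0, 0, 0], "grip": 1}
    - {"xyz": [0, -1, 76], "turn": [0, 0, 0], "grip": 1}
    - {"xyz": [0, -1, 76], "turn": [0, 0, 0], "grip": 1}
    - {"xyz": [0, -1, 76], "turn": [0, 0, 0], "grip": 0.4}
    - {"xyz": [0, -1, 76], "turn": [0, 0, 0], "grip": 0.4}
    - {"xyz": [0, -1, 76], "turn": [0, 0, 0], "grip": 0.4}
    - {"xyz": [0, -1, 76], "turn": [0, 0, 0], "grip": 0.4}
    - {"xyz": [0, -1, 76], "turn": [0, 0, 0], "grip": 0.4}
    - {"xyz": [0, -1, 76], "turn": [0, 0, 0], "grip": 0.4}
  force: 45

```text
clock: 17.43
tcp_pos: [0.4483, 0.0927, 0.01]
orientation: [0.001, 0.707, 0.707, 0.001]
wrist_force: [-0.1, -0.4, 5.3]
finger_gap: 0.0486
grip_force: 45.6
```

apply_moves:
  rows:
    - {"xyz": [0, 0, -15], "turn": [0, 0, 0], "grip": 0}
    - {"xyz": [0, 0, -45], "turn": [0, 0, 0], "grip": 0}
    - {"xyz": [0, 0, -80], "turn": [0, 0, 0], "grip": 0}
    - {"xyz": [0, 0, -105], "turn": [0, 0, 0], "grip": 0}
    - {"xyz": [-13, 8, -110], "turn": [0, 0, 0], "grip": 0}
    - {"xyz": [-40, 25, -110], "turn": [0, 0, 0], "grip": 0}
    - {"xyz": [-70, 45, -110], "turn": [0, 0, 0], "grip": 0}
    - {"xyz": [-100, 64, -110], "turn": [0, 0, 0], "grip": 0}
    - {"xyz": [-130, 83, -110], "turn": [0, 0, 0], "grip": 0}
    - {"xyz": [-160, 102, -110], "turn": [0, 0, 0], "grip": 0}
    - {"xyz": [-190, 121, -110], "turn": [0, 0, 0], "grip": 0}
    - {"xyz": [-220, 140, -110], "turn": [0, 0, 0], "grip": 0}

```text
clock: 18.43
tcp_pos: [0.5878, -0.1288, 0.119]
orientation: [0.0, 0.707, 0.707, 0.0]
wrist_force: [1.0, 0.7, -1.1]
finger_gap: 0.0484
grip_force: 47.5
```

apply_moves:
  rows:
    - {"xyz": [-30, 19, 0], "turn": [0, 0, 0], "grip": 0}
    - {"xyz": [-50, 32, 0], "turn": [0, 0, 0], "grip": 0}
    - {"xyz": [-57, 36, 0], "turn": [0, 0, 0], "grip": 0}
    - {"xyz": [-57, 36, 20], "turn": [0, 0, 0], "grip": 0}
    - {"xyz": [-57, 36, 45], "turn": [0, 0, 0], "grip": 0}
    - {"xyz": [-57, 36, 70], "turn": [0, 0, 0], "grip": 0}
    - {"xyz": [-57, 36, 82], "turn": [0, 0, 0], "grip": 0}
    - {"xyz": [-57, 36, 86], "turn": [0, 0, 0], "grip": 0}
    - {"xyz": [-57, 36, 86], "turn": [0, 0, 0], "grip": 0}
    - {"xyz": [-57, 36, 86], "turn": [0, 0, 0], "grip": 0}

```text
clock: 19.27
tcp_pos: [0.6237, -0.1841, 0.0335]
orientation: [0.001, 0.707, 0.708, 0.0]
wrist_force: [0.7, -0.4, -1.5]
finger_gap: 0.0487
grip_force: 47.4
```

```bash
python3 - <<'E'
from workcell import env, imaging
import cv2,numpy as np
s=env.get_state();print({k:np.round(s[k],4).tolist() for k in("tcp_pos","orientation","finger_gap","wrist_force")})
d=imaging.read_camera("side")
cv2.imwrite("pics/s5.png",cv2.resize(d["color"][40:240,100:370],None,fx=2.9,fy=2.9))
E
```

```text
{'tcp_pos': [0.6237, -0.1841, 0.0335], 'orientation': [0.0006, 0.7066, 0.7076, 0.0003], 'finger_gap': 0.0487, 'wrist_force': [0.6601, -0.3699, -1.4749]}
```

View pics/s5.png

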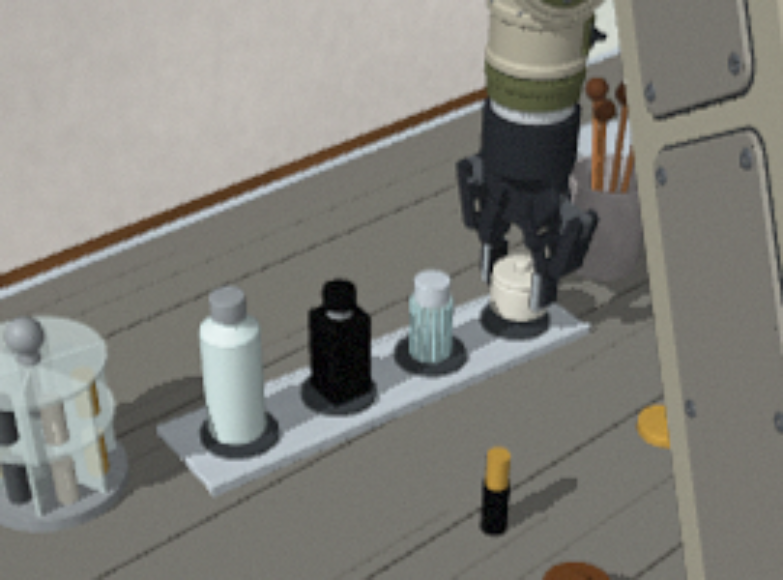

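The pot hangs over disc 4 at crop (515,300). The other three stand on their discs and the lipstick is in place at (495,490). Lowering and releasing.

apply_moves:
  rows:
    - {"xyz": [0, 0, 5], "turn": [0, 0, 0], "grip": 0}
    - {"xyz": [0, 0, 8], "turn": [0, 0, 0], "grip": 0}
    - {"xyz": [0, 0, 10], "turn": [0, 0, 0], "grip": 0}
    - {"xyz": [0, 0, 10], "turn": [0, 0, 0], "grip": 0}
    - {"xyz": [0, 0, 10], "turn": [0, 0, 0], "grip": 0}

```text
clock: 19.73
tcp_pos: [0.623, -0.1842, 0.0223]
orientation: [-0.0, 0.707, 0.707, 0.0]
wrist_force: [-0.1, -0.0, -2.5]
finger_gap: 0.0484
grip_force: 47.4
```

apply_moves:
  rows:
    - {"xyz": [0, 0, 1], "turn": [0, 0, 0], "grip": 0}
    - {"xyz": [0, 0, 1], "turn": [0, 0, 0], "grip": 0}
    - {"xyz": [0, 0, 1], "turn": [0, 0, 0], "grip": 0.65}
    - {"xyz": [0, 0, 1], "turn": [0, 0, 0], "grip": 0.8}
    - {"xyz": [0, 0, 1], "turn": [0, 0, 0], "grip": 1}
    - {"xyz": [0, 0, 1], "turn": [0, 0, 0], "grip": 1}
    - {"xyz": [0, 0, 1], "turn": [0, 0, 0], "grip": 1}
    - {"xyz": [0, 0, -15], "turn": [0, 0, 0], "grip": 1}
    - {"xyz": [0, 0, -50], "turn": [0, 0, 0], "grip": 1}
    - {"xyz": [0, 0, -90], "turn": [0, 0, 0], "grip": 1}
    - {"xyz": [0, 0, -130], "turn": [0, 0, 0], "grip": 1}
    - {"xyz": [0, 0, -150], "turn": [0, 0, 0], "grip": 1}

```text
clock: 20.73
tcp_pos: [0.6248, -0.1849, 0.1778]
orientation: [0.003, 0.707, 0.707, 0.001]
wrist_force: [0.5, -0.2, 1.0]
finger_gap: 0.0853
grip_force: 0.0
```

apply_moves:
  rows:
    - {"xyz": [0, -150, -20], "turn": [0, 0, 0], "grip": 1}
    - {"xyz": [0, -150, -20], "turn": [0, 0, 0], "grip": 1}
    - {"xyz": [0, -150, -20], "turn": [0, 0, 0], "grip": 1}
    - {"xyz": [0, -150, -20], "turn": [0, 0, 0], "grip": 1}
    - {"xyz": [0, -150, -20], "turn": [0, 0, 0], "grip": 1}
    - {"xyz": [0, -150, -20], "turn": [0, 0, 0], "grip": 1}
    - {"xyz": [0, -150, -20], "turn": [0, 0, 0], "grip": 1}

```text
clock: 21.32
tcp_pos: [0.4739, -0.1847, 0.1927]
orientation: [0.001, 0.707, 0.707, 0.0]
wrist_force: [1.0, 0.0, 0.0]
finger_gap: 0.0855
grip_force: 0.0
```

```bash
python3 - <<'E'
from h import *
from workcell import env,imaging
d=imaging.read_camera("top");e=imaging.read_camera("side")
for n,x in(("T",d),("S",e)):
    for k,p,h in(("bottle",(.654,.085),.132),("atom",(.6437,-.005),.108),("vial",(.6338,-.0942),.082),("pot",(.6243,-.1839),.048),("lip",(.459,.006),.068)): print(n,k,topof(x,p,h))
print(np.round(env.get_state()["tcp_pos"],4))
cv2.imwrite("pics/t6.png",d["color"])
E
```

```text
T bottle (100, [0.6554, 0.0847, 0.1315], [0.6556, 0.0852, 0.1308])
T atom (93, [0.6404, -0.0048, 0.108], [0.6409, -0.005, 0.1078])
T vial (110, [0.633, -0.093, 0.082], [0.6333, -0.0939, 0.0811])
T pot (283, [0.6209, -0.1838, 0.048], [0.6211, -0.1837, 0.0498])
T lip (34, [0.4585, 0.006, 0.0681], [0.4592, 0.0062, 0.068])
S bottle (101, [0.6554, 0.0839, 0.1317], [0.6575, 0.0834, 0.1308])
S atom (89, [0.6397, -0.0048, 0.1077], [0.6416, -0.0065, 0.1067])
S vial (97, [0.6327, -0.0934, 0.0819], [0.6353, -0.0948, 0.0813])
S pot (208, [0.6196, -0.183, 0.0489], [0.6217, -0.1855, 0.05])
S lip (53, [0.4585, 0.0048, 0.068], [0.4595, 0.0035, 0.067])
[ 0.4742 -0.1846  0.1921]
```

View pics/t6.png

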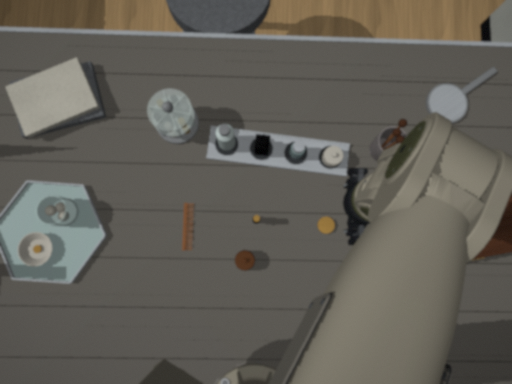

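All four stand on their discs, at (226,135), (261,147), (297,152) and (332,156), each within about 4 mm of centre. The lipstick is unmoved at (257,218) and the gripper is clear.

```bash
python3 -c "
from workcell import ticket
print(ticket.hand_in())"
```

```text
the job is handed in; nothing more can be done
None
```

The job is handed in: from the organiser outwards, the bottle, atomizer, vial and pot each stand about 4 mm or less from their disc's centre, and the lipstick is unmoved; it took about 21 s, and the hand-in gave no verdict.

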